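# Zero the spring tester and hold a spring at its test mark

## Robot

A 6-joint arm with a two-finger parallel gripper is mounted at the origin on the work surface. World frame = base frame: x ahead of the robot, y to its left, z up, the work surface at z = 0. Lengths are in mm, angles in rad, forces in N, time in s.
With the tool pointing down it reaches from about 350 to 775 mm from the base axis. Payload 7.3 kg.
Tool frame: the origin (TCP) lies at the very end of the fingers, on their centre line; the grasp point (between the pads) lies 19 mm behind it; z points along the fingers, y is the line along which they close (so a half turn about z gives the same grasp; the last joint's range is limited). The gripper opens to 92 mm and grips with 3 to 60 N. Pads are 19 mm wide; open, the fingers measure 130 mm over their backs; the gripper's body (75 mm by 190 mm) begins 47 mm behind the grasp point.
Start: joints at [1.025, 0.342, 1.524, -0, 1.275, -0.146], TCP at [204.336, 483.624, 226.741] pointing down, gripper open.
Joint ranges: [-2.53, 2.53], [-0.77, 2.02], [0.04, 2.7], [-1, 4.14], [0.28, 2.66], [-3.11, 3.11]. Speed limits (rad/s): [2.57, 2.57, 3.14, 3.14, 3.14, 3.14].

## Interface

Orientations are given as [roll, pitch, yaw] about the fixed x, y, z axes, in that order (R = Rz(yaw) Ry(pitch) Rx(roll)).
In Python, from plant import bot gives the robot as it stands.
- The arm moves only by the tool apply_moves, never from a script. Its argument "motion" is text: rows parted by semicolons, each of 4 numbers parted by spaces: the shift along the tool's x, y, z in m, then the turn about the tool's z in degrees. A call has 1 to 8 rows; each row shifts and turns the commanded pose from where the row before left it, along the tool's axes as they then stand; what a row does not reach is not made up. A row lasts 1/8 s, in which the tool goes at most 62.5 mm and 10.7 degrees, less where a joint would pass 70% of its speed; a pose out of reach is approached as far as the arm can. A call with a gripper value outside its range is refused whole. "fingers" is the opening, from -1 (shut) to 1 (fully open), set as the call begins (left out, the last holds). The fingers move at their own pace and stop on an object; the grip force is fixed at half the most. Time passes only in rows, so rows that do not move let the fingers close. It gives the time, the measured TCP pose, the force, the opening and the grip force at its end, in the units of the state.
- bot.get_obs(): the state, without advancing time (a new reading comes with each control period).
- bot.capture(name): name is "side" or "top" or "wrist"; returns a dict with "img" (480x640x3 uint8, blue, green, red), "range_z" (480x640 float32, mm along the optical axis (not along the pixel's ray), 0 where there is no reading), "fx", "fy", "cx", "cy" (pixels), "world_from_camera" (4x4, takes a point from camera to world coordinates); the wrist camera has in their place "mount" (4x4, takes a point from camera to tool coordinates, whose origin is the TCP and whose axes are the flange's). Camera axes: x right, y down, z forward; pixel columns grow to the right and rows downward; lengths in mm; the calibration is good to about 2 mm. A picture is of the moment at which its call begins: read the wrist's pose just before it.
- bot.close_job(): hands the job in; it is judged then, once.
Trained networks look in a picture, given as the dict that the camera call returned (one of the last four; its "shot" number tells which), for a name from the list of things; names that differ only in an ending like _2 or _b are one class to them, and where a whole thing is asked for, a point or a joint stands for the part that bears it (a point fixed in the world has none). Each returns a list of dicts, best first, with "p" (0 to 1); they miss things now and then, are a little off and sometimes report something else, mostly with a low value. They report only what shows in the picture. A call takes as long as a camera call. They do not tell look-alikes from the thing itself.
- bot.cut_out(picture, thing): "pixels" (480x640 bool, what is visible of it) and "point" ([column, row] in pixels, amid what is visible of it).
The state is a dict: "time": time; "joint_positions": joint angles; "dq": joint speeds; "tau": joint torques, N m; "tool_pos": TCP position; "tcp_rot": TCP orientation; "contact_force": force on the tool from outside, world axes, zero at the start; "moment": the same for the moment, N m; "grip_width": finger opening in mm; "finger_force": force on a finger pad.
Only numpy, scipy, OpenCV 4.12 (cv2) and the standard library are available. Lean on these libraries where they do the work, as an engineer would, in place of code of your own. Each camera call takes 0.05 s, during which the arm holds its last target. There are 200 camera calls.

## Task

Take the slim brass stylus out of the wooden tool block and, with the spring tester's slide at rest, push the readout's sunken zero button right down with its tip; then stand the stylus back in its hole in the block. After that take hold of the slide (it has a bow handle) and pull it against the spring until its pointer lines up with the set pointer on the scale bar, and finish while still holding it there, keeping still, so that the load can be read. Leave all the other things as they are.

Things in the scene. Friction and masses are not known exactly. Their poses are not given: they have to be found in the camera images.
- tester: Horizontal bench tester for compression springs, fixed. Origin: centre of its underside, on the table; x along the guide rods (the slide is pulled to -x, the end nearer the robot), y to the readout's side, z up. Grey base 420 (x) x 160 (y), top 30 mm up; end blocks 100 mm high at x -200..-170 and 160..190 mm. The spring lies on the middle rod, between the load cell (-x end) and the slide.
- readout (a point): centre of the flat top of the readout, a grey box 110 (x) x 100 (y) mm beside the tester's base, top 60 mm above the table (tester frame -20, 135, 60 mm): a display and, along its -x edge, two flat black keys with the round well of the zero button midway between them.
- scale_bar (a point): middle of the top of the aluminium scale bar, 260 mm long along the tester's x, 28 mm wide, at the tester's y = -74 mm, top 73 mm above the table, with 5 mm graduations.
- well_mouth (a point): centre of the mouth of the zero button's well, in the flat top of the readout (tester frame -52, 135, 60 mm). The well is a round vertical hole 14 mm wide; too narrow for a fingertip.
- zero_button: the zero button, a black round cap 11 mm wide, 6 mm high, in the well; origin at the centre of its underside, axes as the tester's. Its top is 5 mm below the readout's face. It goes straight down 4 mm to its stop; a spring (1.4 N at first touch, 5 N at the stop) brings it back.
- slide: the tester's slide: a dark steel block 60 (x) x 108 (y) x 36 (z) mm on the two guide rods, axes as the tester's, origin at its centre, 65 mm above the table and at x = 20 mm of the tester when at rest. It moves only along the tester's x: pulled to -x by up to 80 mm; the spring returns it to rest. Needs about 6 N to start and 0.2 N more for each mm (15 N at 45 mm).
- slide_handle (a point): middle of the grip bar of the black bow handle on top of the slide. The bar is round, 14 mm thick, runs along the tester's y, 125 mm above the table, 42 mm clear above the slide's block; its two posts stand 86 mm apart (centres), 72 mm free between them.
- slide_pointer (a point): tip of the dark flat pointer (16 mm wide, triangular) on the slide's -y side, over the scale bar, 77 mm above the table; moves with the slide.
- set_pointer: the set pointer: a steel clamp with a brass thumbscrew fixed on the outer (-y) side of the scale bar, somewhere 30 to 62 mm to the -x of the slide's resting pointer; leave it alone. Its axes are the tester's; its origin lies under the tester's centre line at the pointer's x, on the table.
- set_mark (a point): tip of the set pointer's dark plate (16 mm wide, triangular), over the scale bar, 77 mm above the table, pointing at the slide's pointer (6.5 mm gap across y between the tips when they are lined up in x).
- tool_block: wooden tool block, fixed, 150 (x) x 56 (y) x 60 (z) mm, origin at the centre of its underside. Three vertical round holes along its x at -50, 0, 50 mm, each 10 mm wide with a 2 mm bevel, 50 mm deep. Each holds one tool, in any order.
- stylus: the stylus: slim turned brass tool standing in the block. Origin at its tip, z up along it. A pin 6 mm thick and 45 mm long from the tip; a round collar 20 mm wide at 45 to 51 mm, which rests on the block's top; a straight ringed handle 13 mm thick at 51 to 126 mm. About 0.1 kg. In the block its tip is 15 mm above the block's underside.
- file_tool: bystander in the block: small file with a bulging wooden handle 27 mm thick, top 143 mm above the table; origin at its tip
- driver: bystander in the block: driver with a ribbed black plastic handle about 25 mm thick, top 123 mm above the table; origin at its tip
- ball_cage: bystander: brass ball cage, tube 46 mm wide, 75 mm high, standing; origin at the centre of its underside
- grinder: bystander: blue pencil grinder, 200 mm long, 27 mm thick, lying; origin under its middle
- caliper: bystander: steel caliper with black display, 230 mm long, lying flat; origin under its middle
- paste_jar: bystander: amber glass jar with steel lid, 60 mm wide, 55 mm high; origin at the centre of its underside
- bench_brush: bystander: bench brush lying on the table; origin under it
- spare_spring: bystander: short steel spring, 22 mm wide, 44 mm high, standing; origin at the centre of its underside
There are look-alikes about, which are no part of the job. Of the things like the tool_block, leave any that is purple; of the rest the larger one is meant.

How it is judged:
By the outcome, as a careful person would: the job done as asked, in the order asked, and still so for the second after the job is handed in, while the arm keeps its last pose, push and grip.
It also fails if it takes over 61 s, if anything falls off the work surface, if the arm or the gripper's body presses on something with over 40 N, if the wrist force passes 120 N, or if a joint passes its speed limit or range.

## Working session

There is one attempt and no reset: what is moved stays moved. The work goes in short steps, Python scripts to look and compute and a tool call to move; the robot and the scene stay as the last step left them, time stands still between calls to the robot, and variables do not carry over. Pictures are saved under pics/ and viewed, at most 10 in all, crops included, and the job is handed in when it is done.

Besides the shell and the picture viewer there is one more tool, called after "Call:" as name(argument=value, ...) on one line, values as JSON. apply_moves: Moves the arm, as the interface text tells. Its arguments: {"type":"object","properties":{"motion":{"type":"string"},"fingers":{"type":"number"}},"required":["motion"]}

```bash
mkdir -p pics; ls; cat > h.py <<'E'
import numpy as np, cv2
from plant import bot
from scipy.spatial.transform import Rotation as R
def T(o=None):
    o=o or bot.get_obs(); M=np.eye(4); M[:3,:3]=R.from_euler('xyz',o['tcp_rot']).as_matrix(); M[:3,3]=o['tool_pos']; return M
def shot(name):
    t=T(); p=bot.capture(name)
    p['W']=t@p['mount'] if name=='wrist' else np.array(p['world_from_camera']); return p
def pts(p,mask):
    v,u=np.nonzero(mask&(p['range_z']>0)); z=p['range_z'][v,u]
    c=np.c_[(u-p['cx'])/p['fx']*z,(v-p['cy'])/p['fy']*z,z]
    return c@p['W'][:3,:3].T+p['W'][:3,3]
def ray(p,u,v,z):
    d=p['W'][:3,:3]@[(u-p['cx'])/p['fx'],(v-p['cy'])/p['fy'],1]; o=p['W'][:3,3]
    return o+d*(z-o[2])/d[2]
def pix(p,X):
    c=np.linalg.inv(p['W'])@np.r_[X,1]; return p['cx']+p['fx']*c[0]/c[2],p['cy']+p['fy']*c[1]/c[2]
E
python3 - <<'E'
from h import *
o=bot.get_obs(); print({k:np.round(v,3) for k,v in o.items()})
for n in('top','side'):
    p=shot(n); cv2.imwrite(f'pics/{n}0.png',p['img']); print(n,np.round(p['W'],3).tolist(),p['fx'])
    for t in ['tester','readout','scale_bar','tool_block','stylus','file_tool','driver','zero_button','slide','set_pointer','slide_handle']:
        for d in bot.cut_out(p,t)[:3]:
            q=pts(p,d['pixels']); print(t,round(d['p'],2),np.round(d['point']),np.round(np.median(q,0)) if len(q) else '', np.round(q.min(0)),np.round(q.max(0)))
E
```

```text
pics
{'time': np.float64(0.0), 'joint_positions': array([ 1.025,  0.343,  1.525, -0.   ,  1.275, -0.146]), 'dq': array([ 0.   ,  0.002, -0.   ,  0.   ,  0.001, -0.   ]), 'tau': array([ 1.0000e-03, -4.3124e+01, -2.4423e+01,  7.2000e-02,  5.6000e-02,
       -0.0000e+00]), 'tool_pos': array([204.136, 483.246, 226.053]), 'tcp_rot': array([-3.14 , -0.   ,  2.742]), 'contact_force': array([0.571, 0.842, 0.801]), 'moment': array([-0.041,  0.062, -0.002]), 'finger_force': np.float64(0.0), 'grip_width': np.float64(92.043)}
top [[-0.005, -0.982, 0.189, 267.649], [-1.0, 0.004, -0.004, -19.458], [0.003, -0.189, -0.982, 1120.136], [0.0, 0.0, 0.0, 1.0]] 456.906882644045
tester 0.61 [296. 189.] [600.  29.  62.] [407. -71.  -5.] [862. 204. 136.]
readout 0.82 [294. 192.] [600.  30.  62.] [407. -77.  -6.] [849. 219. 136.]
scale_bar 0.76 [296. 193.] [600.  29.  62.] [407. -71.  -5.] [826. 216. 136.]
tool_block 0.91 [130. 306.] [324. 414.  45.] [269. 398.  -1.] [383. 447.  52.]
tool_block 0.74 [162. 370.] [174. 333.  59.] [ 86. 296.  -4.] [253. 402.  68.]
tool_block 0.73 [302. 174.] [631.  15.  84.] [59
[... 1217 characters left out ...]
_block 0.84 [430. 384.] [155. 363.  50.] [ 88. 252.  -3.] [255. 575. 300.]
tool_block 0.64 [277. 349.] [473. 348.  50.] [406. 227.  -5.] [565. 376.  84.]
stylus 0.59 [291. 332.] [435. 344.  90.] [427. 206.  -2.] [489. 351. 144.]
file_tool 0.65 [292. 331.] [435. 345. 104.] [428. 334.  62.] [444. 349. 144.]
file_tool 0.64 [251. 311.] [530. 325. 109.] [521. 198.  -2.] [604. 334. 145.]
driver 0.73 [273. 326.] [482. 337.  98.] [473. 322.  62.] [495. 344. 125.]
driver 0.5 [390. 238.] [ 304. -202.    9.] [ 243. -371.   -2.] [323. 488. 456.]
slide 0.91 [258. 242.] [633.  42.  82.] [ 597. -190.    0.] [728.  77. 134.]
slide_handle 0.92 [257. 243.] [633.  40.  82.] [ 597. -228.   -4.] [730.  77. 134.]
```

View pics/top0.png

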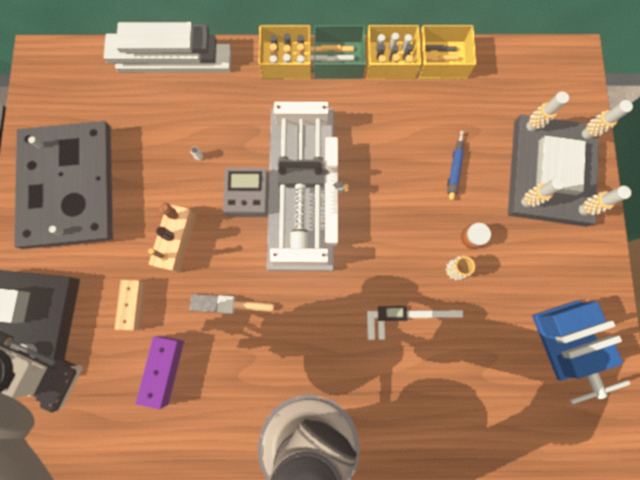

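View pics/side0.png

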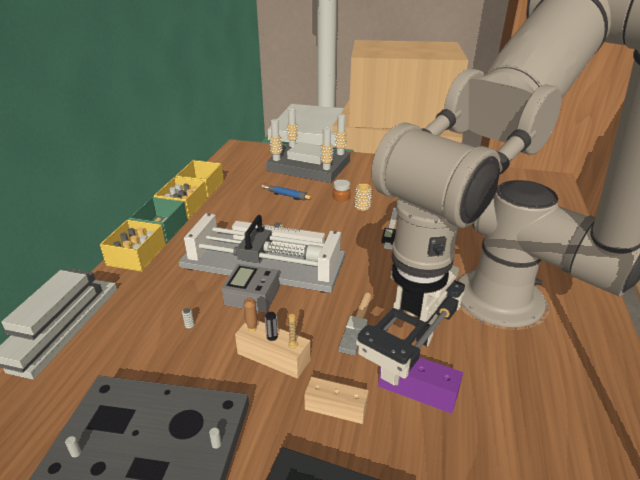

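The top view shows three tool blocks: purple at (160,372), a small wooden one at (128,305) and a larger wooden one with tools at (170,238). The larger wooden one is meant, because it isn't purple and it's the bigger of the other two. In the side view its tools are at (251,312), (271,326) and (292,331). The brass one, at (292,331), looks like the stylus, so I'll check it in a crop.

```bash
python3 - <<'E'
from h import *
p=shot('side'); c=p['img'][280:400,210:370]; cv2.imwrite('pics/crop1.png',cv2.resize(c,None,fx=5,fy=5,interpolation=cv2.INTER_CUBIC))
p2=shot('top')
for n,p in(('side',p),('top',p2)):
    A=pts(p,np.ones((480,640),bool))
    def box(lo,hi): return A[((A>=lo)&(A<=hi)).all(1)]
    b=box([390,270,56],[580,390,63]); print(n,'block top',cv2.minAreaRect(b[:,:2].astype(np.float32)),np.median(b[:,2]))
    for nm,(x,y) in dict(sty=(436,340),drv=(483,328),file=(531,320)).items():
        s=box([x-20,y-25,75],[x+20,y+25,150]); 
        for lo in(75,95,115,135): 
            q=s[(s[:,2]>=lo)&(s[:,2]<lo+20)]; 
            if len(q): print(nm,lo,len(q),np.round(q.mean(0),1),np.round(np.ptp(q,axis=0),0))
    r=box([480,80,56],[680,240,64]); print('readout',cv2.minAreaRect(r[:,:2].astype(np.float32)))
    hb=box([560,-60,122],[700,90,140]); print('bar',hb.mean(0),np.ptp(hb,axis=0),cv2.fitLine(hb[:,:2].astype(np.float32),2,0,.01,.01).ravel())
    s=box([400,-110,70],[800,-40,75.5]); print('scale',cv2.minAreaRect(s[:,:2].astype(np.float32)),len(s))
    e=box([380,-80,97],[900,100,103]); 
    for k in(e[e[:,0]<550],e[e[:,0]>700]): 
        if len(k): print('end',cv2.minAreaRect(k[:,:2].astype(np.float32)))
E
```

```text
side block top ((485.5467224121094, 328.8273620605469), (60.6143913269043, 152.23431396484375), 76.90404510498047) 59.5561537848356
sty 75 52 [435.3 343.8  84.9] [12. 12. 19.]
sty 95 46 [435.  344.3 105.1] [11. 12. 20.]
sty 115 44 [435.  344.8 125.4] [10. 10. 19.]
sty 135 35 [435.9 341.8 139.5] [13. 14.  8.]
drv 75 89 [482.  336.2  85.3] [25. 19. 20.]
drv 95 84 [482.3 336.3 104.3] [22. 17. 20.]
drv 115 95 [483.9 332.  120.6] [24. 24. 10.]
file 75 69 [530.2 326.4  86.1] [23. 14. 19.]
file 95 93 [529.8 325.8 105. ] [24. 20. 19.]
file 115 92 [530.1 325.8 126.4] [24. 19. 20.]
file 135 82 [532.5 320.5 140. ] [22. 22. 10.]
readout ((599.8058471679688, 154.24371337890625), (104.93915557861328, 112.36602020263672), 89.16613006591797)
bar [636.21814374  26.24977663 129.08769294] [15.34161567 99.32520225 12.54033718] [2.3628376e-02 9.9972081e-01 6.3621814e+02 2.6249777e+01]
scale ((598.2332763671875, -58.533782958984375), (36.40510940551758, 360.197021484375), 89.83382415771484) 424
end ((433.3828430175781, 21.651012420654297), (132.94747924804688, 30.50461769104004), 89.771240234375)
end ((79
[... 593 characters left out ...]
95 46 [527.8 310.1 105.2] [22. 19. 19.]
file 115 36 [528.2 309.4 126.6] [17. 24. 19.]
file 135 96 [532.6 315.1 140.8] [25. 23. 12.]
readout ((599.4324340820312, 153.4924774169922), (100.63255310058594, 110.26488494873047), 89.4280776977539)
bar [636.4751335   18.93137652 129.93415106] [15.75516732 98.27343598 14.36649301] [2.3126286e-02 9.9973255e-01 6.3647516e+02 1.8931377e+01]
scale ((622.1304931640625, -67.46218872070312), (51.456634521484375, 311.06561279296875), 89.99810791015625) 1030
end ((433.0450439453125, 20.268898010253906), (127.10962677001953, 30.356321334838867), 89.7698745727539)
end ((791.5985107421875, 16.66693115234375), (126.253173828125, 32.290245056152344), 88.404296875)
```

View pics/crop1.png

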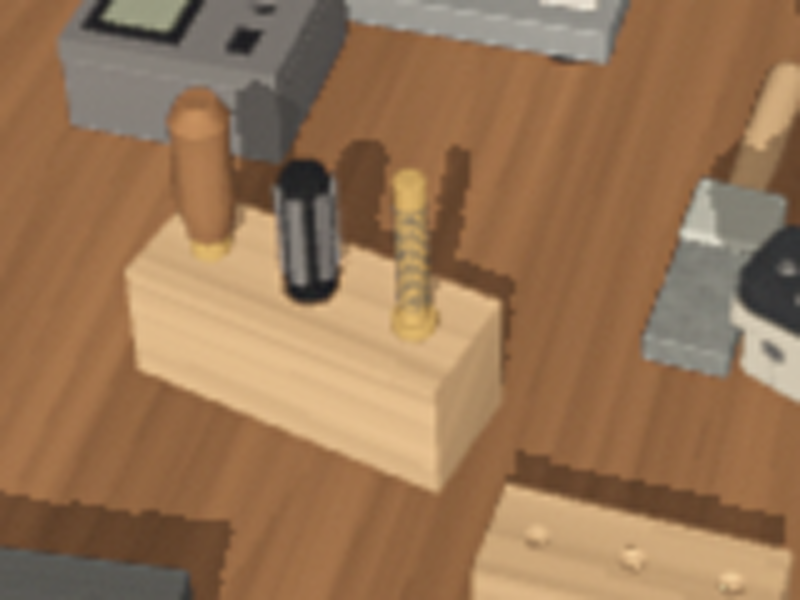

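The crop shows the stylus: slim, brass, ringed, with a collar, at about (413,250) in the crop. The driver is black and the file has a wooden handle. I'll move above the stylus.

Call:
apply_moves(motion="0 0 0 -9.7; -0.043 -0.0144 0 0; -0.043 -0.0144 0 0; -0.043 -0.0144 0 0; -0.043 -0.0144 0 0; -0.043 -0.0144 0 0; -0.043 -0.0144 0 0; 0 0 0 0", fingers=1)

```text
time: 2.3
tool_pos: [438.1, 338.8, 226.4]
tcp_rot: [-3.141, 0.0, 2.907]
contact_force: [-0.4, 0.1, -0.1]
grip_width: 91.9
finger_force: 0.0
```

```bash
cat >> h.py <<'E'
def go(x,y,z,yaw=None):
    t=T(); d=t[:3,:3].T@(np.array([x,y,z])-t[:3,3]); print('tcp',np.round(t[:3,3],1),'yaw',round(np.degrees(np.arctan2(t[1,0],t[0,0])),2),'-> tool shift mm',np.round(d,1))
E
python3 - <<'E'
from h import *
p=shot('wrist'); print(p['W'].round(3).tolist())
cv2.imwrite('pics/w1.png',p['img'])
print('pred',pix(p,[436,340,141]),pix(p,[436,340,66]))
for d in bot.cut_out(p,'stylus')[:2]:
    q=pts(p,d['pixels']); print(d['p'],d['point']); 
    for lo in(60,85,110,135):
        k=q[(q[:,2]>lo)&(q[:,2]<lo+20)]
        if len(k): print(lo,len(k),k.min(0),k.max(0))
go(436,340,160); print(bot.get_obs()['contact_force'])
E
```

```text
[[0.233, 0.935, 0.267, 366.72], [0.973, -0.223, -0.065, 356.874], [-0.001, 0.275, -0.962, 385.326], [0.0, 0.0, 0.0, 1.0]]
pred (np.float64(318.019798069206), np.float64(243.38840226789765)) (np.float64(318.1311637999751), np.float64(216.7455099457519))
0.92 [316.8, 228.2]
60 256 [426.14198956 330.47273956  60.35363109] [467.22652905 349.43165373  79.9849269 ]
85 110 [429.38207645 333.85631697  85.04241978] [436.18922601 346.54752145 104.96777408]
110 143 [429.29820333 333.75071747 110.04873565] [437.19344021 346.55832371 129.98500344]
135 363 [429.58505669 333.89267521 135.09945995] [442.02315191 346.26823135 143.80795177]
tcp [435.6 340.4 226.5] yaw 166.73 -> tool shift mm [-0.6 -0.3 66.5]
[-0.17873321  0.36433274 -0.01431107]
```

View pics/w1.png

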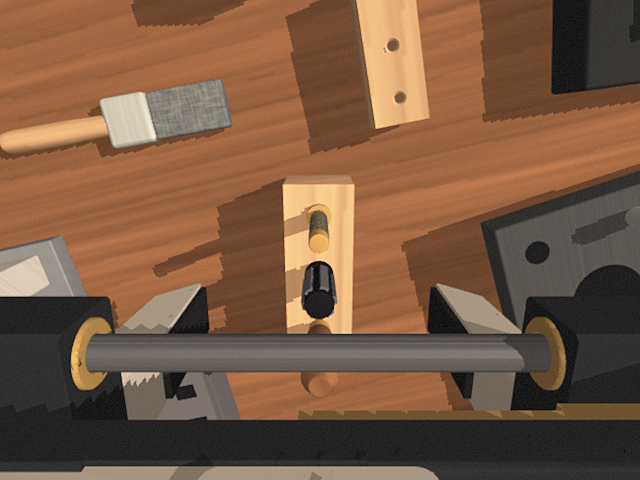

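The wrist view has the stylus at (318,228), matching the prediction, and it's centred to within 0.5 mm. I'll descend and grip.

Call:
apply_moves(motion="0 0 0.035 0; 0 0 0.035 0; 0 0 0.035 0; 0 0 0.033 0; 0 0 0 0; 0 0 0 0")

```text
time: 3.15
tool_pos: [435.9, 341.5, 90.1]
tcp_rot: [3.14, 0.001, 2.912]
contact_force: [-0.7, 0.6, -0.1]
grip_width: 91.9
finger_force: 0.0
```

Call:
apply_moves(motion="0 0 0 0; 0 0 0 0; 0 0 0 0; 0 0 0 0; 0 0 0 0; 0 0 0 0; 0 0 0 0; 0 0 0 0", fingers=-1)

```text
time: 4.15
tool_pos: [435.8, 340.6, 88.7]
tcp_rot: [3.142, -0.0, 2.911]
contact_force: [-1.3, 0.1, 0.5]
grip_width: 16.5
finger_force: 0.0
```

Call:
apply_moves(motion="0 0 0 0; 0 0 0 0; 0 0 0 0; 0 0 0 0")

```text
time: 4.65
tool_pos: [435.7, 340.5, 88.7]
tcp_rot: [3.142, -0.0, 2.911]
contact_force: [-0.2, -0.4, -0.9]
grip_width: 12.6
finger_force: 30.0
```

Gripped at 12.6 mm. I'll lift, then move over the well.

Call:
apply_moves(motion="0 0 -0.03 0; 0 0 -0.035 0; 0 0 -0.035 0; 0 0 -0.035 0; 0 0 0 0")

```text
time: 5.28
tool_pos: [436.9, 341.3, 226.6]
tcp_rot: [3.137, 0.004, 2.911]
contact_force: [-0.4, 0.8, -0.8]
grip_width: 12.6
finger_force: 30.0
```

Call:
apply_moves(motion="-0.0285 -0.0252 0 0; -0.0285 -0.0252 0 0; -0.0285 -0.0252 0 0; -0.0285 -0.0252 0 0; -0.0285 -0.0252 0 0; -0.0285 -0.0252 0 0; 0 0 0 0; 0 0 0 0")

```text
time: 6.28
tool_pos: [567.0, 154.5, 222.6]
tcp_rot: [-3.141, -0.002, 2.911]
contact_force: [0.0, -0.3, -1.0]
grip_width: 12.4
finger_force: 30.0
```

```bash
python3 - <<'E'
from h import *
o=bot.get_obs(); print(o['finger_force'],o['grip_width'],o['contact_force'])
for n in('wrist','top'):
    p=shot(n); u,v=pix(p,[567.4,154.2,60]); print(n,'well pred',u,v,'tip',pix(p,o['tool_pos']-[0,0,73.7]))
    u,v=int(u),int(v); u0=max(0,u-80);v0=max(0,v-60)
    cv2.imwrite(f'pics/z_{n}.png',cv2.resize(p['img'][v0:v0+120,u0:u0+160],None,fx=5,fy=5,interpolation=cv2.INTER_CUBIC)); print(u0,v0)
    A=pts(p,np.ones((480,640),bool)); 
    r=A[(abs(A[:,2]-60)<3)&(A[:,0]>500)&(A[:,0]<700)&(A[:,1]>90)&(A[:,1]<220)]
    print(cv2.minAreaRect(r[:,:2].astype(np.float32)))
    for d in bot.cut_out(p,'zero_button')[:2]: print(d['p'],d['point'],ray(p,*d['point'],55))
go(567.4,154.2,224)
E
```

```text
29.999105036258698 12.42850035912363 [ 0.02143693 -0.3495436  -1.00610686]
wrist well pred 317.0721259192014 220.03621562322476 tip (np.float64(316.89507945849226), np.float64(252.9664591110019))
237 160
((594.363037109375, 153.4495849609375), (100.42060852050781, 101.0208969116211), 89.31749725341797)
0.69 [314.7, 214.6] [563.70675754 153.09156894  55.        ]
top well pred 243.96325029974446 202.02260096620222 tip (np.float64(237.522331888022), np.float64(191.23969906323012))
163 142
((581.9300537109375, 130.11817932128906), (79.27378845214844, 53.52680587768555), 8.363090515136719)
0.71 [252.8, 305.0] [322.36776049 128.20325554  55.        ]
tcp [567.1 155.2 223.6] yaw 166.87 -> tool shift mm [-0.5 -0.9 -0.4]
```

View pics/z_wrist.png

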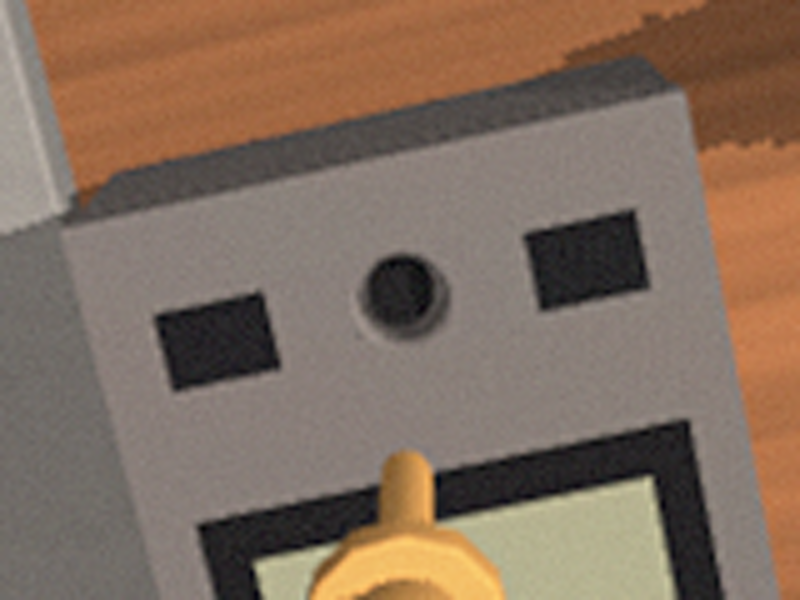

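The well shows at crop (404,296), within 0.5 mm of the prediction, and the stylus is held with its tip at crop (407,455). I'll descend.

Call:
apply_moves(motion="0 -0.0006 0.02 0; 0 0 0.03 0; 0 0 0.03 0; 0 0 0.01 0; 0 0 0 0; 0 0 0 0")

```text
time: 7.22
tool_pos: [568.3, 154.0, 135.1]
tcp_rot: [3.141, 0.002, 2.911]
contact_force: [1.4, -0.7, -1.2]
grip_width: 12.3
finger_force: 30.0
```

```bash
python3 - <<'E'
from h import *
go(567.1,154.5,124.7); print(bot.get_obs()['contact_force'])
p=shot('wrist'); u,v=pix(p,[567.1,154.5,60]); print(u,v)
u0=int(u)-80;v0=int(v)-60
cv2.imwrite('pics/z2.png',cv2.resize(p['img'][v0:v0+120,u0:u0+160],None,fx=5,fy=5,interpolation=cv2.INTER_CUBIC))
E
```

```text
tcp [568.3 154.  135.1] yaw 166.81 -> tool shift mm [ 1.3  0.2 10.4]
[ 1.44858555 -0.73938057 -1.17209828]
317.10970801955267 249.602740837927
```

View pics/z2.png

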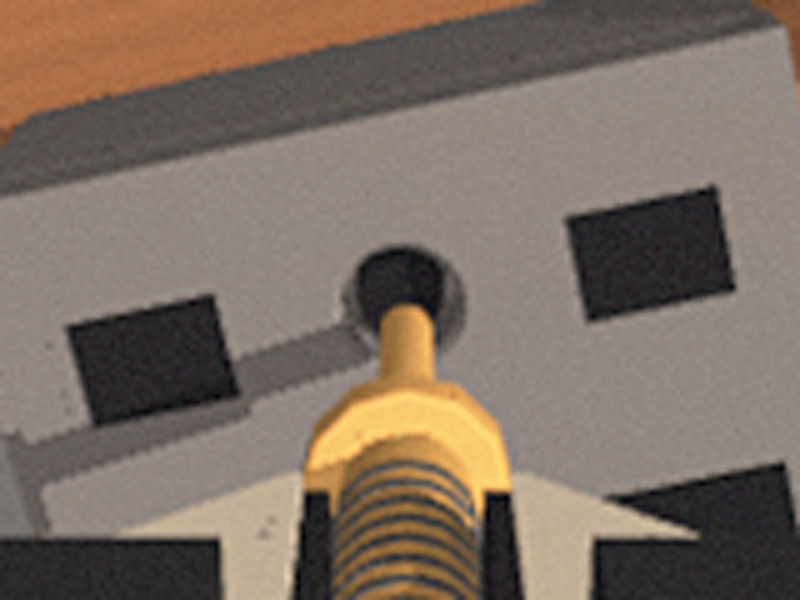

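The tip is over the well. Its centre is about 1.5 mm too far in +x, so I'll correct that and push.

Call:
apply_moves(motion="0.0015 0 0.003 0; 0 0 0.003 0; 0 0 0.002 0; 0 0 0.002 0; 0 0 0.001 0; 0 0 0 0")

```text
time: 8.02
tool_pos: [566.6, 154.1, 124.2]
tcp_rot: [3.141, 0.002, 2.911]
contact_force: [-2.4, -0.5, 10.5]
grip_width: 12.4
finger_force: 30.0
```

Call:
apply_moves(motion="0 0 0.0005 0; 0 0 0 0; 0 0 0 0")

```text
time: 8.4
tool_pos: [566.7, 154.1, 124.1]
tcp_rot: [3.141, 0.002, 2.911]
contact_force: [-2.7, -0.2, 12.3]
grip_width: 12.4
finger_force: 30.0
```

Call:
apply_moves(motion="0 0 -0.01 0; 0 0 -0.02 0; 0 0 -0.035 0; 0 0 -0.035 0; 0 0 0 0; 0 0 0 0")

```text
time: 9.15
tool_pos: [565.5, 153.9, 221.2]
tcp_rot: [-3.141, -0.002, 2.911]
contact_force: [0.2, -0.5, -1.3]
grip_width: 12.6
finger_force: 30.0
```

```bash
python3 - <<'E'
from h import *
go(435.7,340.5,224); print(bot.get_obs()['grip_width'])
E
```

```text
tcp [565.5 153.9 221.2] yaw 166.79 -> tool shift mm [169.  152.   -2.6]
12.632952174395232
```

The button is at its stop: 12 N with the tip 9–10 mm below the readout's face. Now back to the block.

Call:
apply_moves(motion="0.0282 0.0253 -0.001 0; 0.0282 0.0253 -0.001 0; 0.0282 0.0253 -0.001 0; 0.0282 0.0253 0 0; 0.0282 0.0253 0 0; 0.0282 0.0253 0 0; 0 0 0 0; 0 0 0 0")

```text
time: 10.15
tool_pos: [435.8, 340.0, 224.1]
tcp_rot: [-3.14, -0.001, 2.912]
contact_force: [0.0, 0.3, -0.8]
grip_width: 12.5
finger_force: 30.0
```

Call:
apply_moves(motion="0 0 0.03 0; 0 0 0.03 0; 0 0 0.02 0; 0 0 0 0; 0 0 0 0")

```text
time: 10.78
tool_pos: [436.9, 340.1, 145.8]
tcp_rot: [3.141, 0.001, 2.91]
contact_force: [0.6, -0.8, -0.6]
grip_width: 12.3
finger_force: 30.0
```

```bash
python3 - <<'E'
from h import *
p=shot('wrist'); go(435.7,340.5,88.7); print(bot.get_obs()['grip_width'],pix(p,[435.8,340.4,60]))
u,v=pix(p,[435.8,340.4,60]);u0=int(u)-80;v0=int(v)-60
cv2.imwrite('pics/z3.png',cv2.resize(p['img'][v0:v0+120,u0:u0+160],None,fx=5,fy=5,interpolation=cv2.INTER_CUBIC))
E
```

```text
tcp [436.9 340.4 146.2] yaw 166.75 -> tool shift mm [ 1.3 -0.2 57.5]
12.269301476281543 (np.float64(316.83608656253836), np.float64(244.92806184998958))
```

View pics/z3.png

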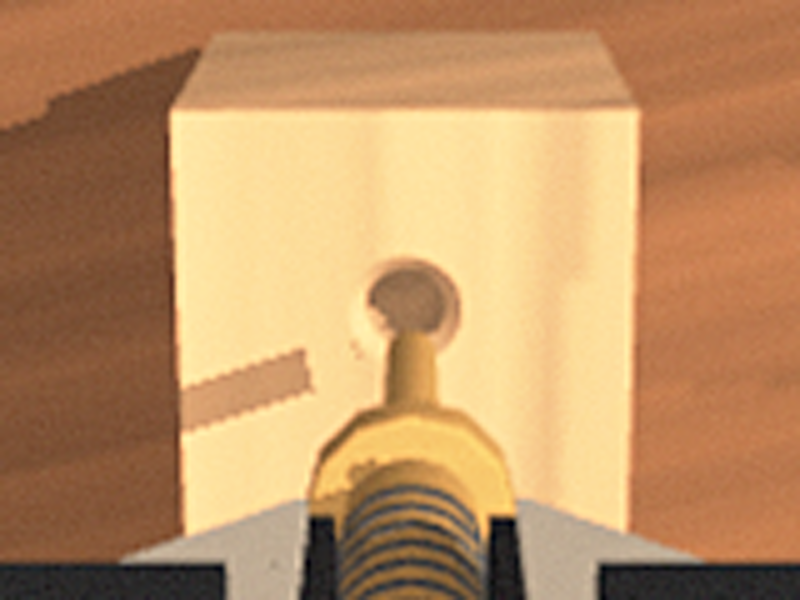

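The tip is in line with the hole at crop (410,303). I'll correct 1.3 mm along tool x and insert.

Call:
apply_moves(motion="0.0013 0 0.01 0; 0 0 0 0; 0 0 0.006 0; 0 0 0.008 0; 0 0 0.01 0; 0 0 0 0")

```text
time: 11.58
tool_pos: [434.2, 340.5, 110.1]
tcp_rot: [-3.14, -0.002, 2.911]
contact_force: [0.1, 0.6, -0.8]
grip_width: 12.8
finger_force: 30.0
```

Call:
apply_moves(motion="-0.0014 0 0 0; 0 0 0.007 0; 0 0 0.007 0; 0 0 0.005 0; 0 0 0.001 0; 0 0 0 0; 0 0 0 0")

```text
time: 12.45
tool_pos: [436.3, 340.6, 91.4]
tcp_rot: [3.141, 0.0, 2.911]
contact_force: [-0.4, -0.3, -0.3]
grip_width: 12.3
finger_force: 30.0
```

Call:
apply_moves(motion="0 0 0.001 0; 0 0 0.001 0; 0 0 0.0007 0; 0 0 0 0")

```text
time: 12.95
tool_pos: [436.2, 340.5, 88.7]
tcp_rot: [3.141, 0.0, 2.911]
contact_force: [-0.5, -0.3, 0.4]
grip_width: 12.5
finger_force: 30.0
```

Seated at the original height, so I'll release.

Call:
apply_moves(motion="0 0 0 0; 0 0 0 0; 0 0 0 0; 0 0 0 0; 0 0 0 0; 0 0 0 0", fingers=1)

```text
time: 13.7
tool_pos: [436.2, 340.5, 88.5]
tcp_rot: [3.142, 0.0, 2.911]
contact_force: [-0.3, 0.1, -0.2]
grip_width: 67.7
finger_force: 0.0
```

Call:
apply_moves(motion="0 0 -0.015 0; 0 0 -0.035 0; 0 0 -0.045 0; 0 0 -0.045 0; 0 0 0 0")

```text
time: 14.32
tool_pos: [437.8, 341.5, 233.6]
tcp_rot: [3.135, 0.007, 2.911]
contact_force: [-1.1, 0.6, -0.2]
grip_width: 92.0
finger_force: 0.0
```

```bash
python3 - <<'E'
from h import *
p=shot('wrist'); print(bot.get_obs()['grip_width'])
for d in bot.cut_out(p,'stylus')[:2]:
    q=pts(p,d['pixels']); print(d['p'],d['point']); 
    for lo in(60,85,110,135):
        k=q[(q[:,2]>lo)&(q[:,2]<lo+20)]
        if len(k): print(lo,len(k),k.min(0),k.max(0))
# pointers from top
p=shot('top')
for n in('slide_pointer','set_mark','set_pointer','slide'):
    for d in bot.cut_out(p,n)[:2]: print(n,d['p'],d['point'],ray(p,*d['point'],77))
go(634.5,20,226)
E
```

```text
91.81058940174599
0.91 [313.6, 226.3]
60 210 [427.05069318 331.1378608   64.31398242] [443.70685189 349.84828642  79.67893974]
85 106 [429.84462889 334.89073421  85.00456296] [436.88635679 347.20162794 104.96046028]
110 128 [429.99983093 334.82112787 110.86309595] [437.74360749 347.20530108 129.83866991]
135 325 [430.17190775 334.80184572 135.42715665] [441.89123948 346.89130647 143.86351227]
slide_pointer 0.91 [302.7, 172.9] [634.21641093  12.78538905  77.        ]
slide_pointer 0.59 [477.5, 234.9] [ 481.06390301 -395.2647531    77.        ]
set_mark 0.63 [341.5, 185.7] [601.93020425 -79.62905537  77.        ]
set_mark 0.17 [219.0, 306.3] [318.66702383 201.48686338  77.        ]
set_pointer 0.59 [338.5, 185.8] [601.70887927 -72.48298134  77.        ]
slide 0.84 [299.9, 172.6] [634.99384337  19.48791051  77.        ]
slide 0.59 [458.3, 168.2] [ 644.67270862 -360.68146822   77.        ]
tcp [435.7 340.2 227.5] yaw 166.79 -> tool shift mm [-266.7 -266.3    1.4]
```

The stylus is standing again with its top at the same height. I'll go to a viewpoint over the scale bar and turn for the handle.

Call:
apply_moves(motion="-0.0336 -0.0435 0 0; -0.0336 -0.0435 0 0; -0.0336 -0.0435 0 0; -0.0336 -0.0435 0 0; -0.0336 -0.0435 0 0; -0.0336 -0.0435 0 0; -0.0336 -0.0435 0 0; -0.0336 -0.0435 0 0")

```text
time: 15.68
tool_pos: [618.7, -61.4, 227.7]
tcp_rot: [3.141, -0.001, 2.911]
contact_force: [0.8, -0.2, -0.1]
grip_width: 91.7
finger_force: 0.0
```

Call:
apply_moves(motion="0 0 0 9.7; 0 0 0 9.7; 0 0 0 9.7; 0 0 0 9.7; 0 0 0 9.7; 0 0 0 9.7; 0 0 0 9.7; 0 0 0 9.7")

```text
time: 16.68
tool_pos: [618.1, -59.7, 227.5]
tcp_rot: [-3.14, -0.0, 1.551]
contact_force: [-0.5, 0.6, -0.4]
grip_width: 91.9
finger_force: 0.0
```

Call:
apply_moves(motion="0 0 0 0; 0 0 0 0")

```text
time: 16.92
tool_pos: [618.2, -59.7, 228.1]
tcp_rot: [-3.141, -0.0, 1.56]
contact_force: [0.7, -0.8, -0.9]
grip_width: 91.7
finger_force: 0.0
```

```bash
python3 - <<'E'
from h import *
go(637,18.5,226)
p=shot('wrist'); np.savez('w4.npz',**{k:p[k] for k in('img','range_z','W','fx','fy','cx','cy')}); cv2.imwrite('pics/w4.png',p['img'])
print('slide ptr pred',pix(p,[636.5,-52,77]),'set',pix(p,[601,-66,77]))
for n in('slide_pointer','set_mark','set_pointer','slide_handle'):
    for d in bot.cut_out(p,n)[:2]:
        q=pts(p,d['pixels']); print(n,d['p'],d['point'],ray(p,*d['point'],77),q.min(0),q.max(0))
E
```

```text
tcp [618.2 -59.7 228.1] yaw 89.38 -> tool shift mm [78.4 17.9  2.1]
slide ptr pred (np.float64(341.1798358097851), np.float64(213.365358885088)) set (np.float64(295.2221722159432), np.float64(231.57760657962578))
slide_pointer 0.7 [343.5, 112.7] [637.850793    21.48063841  77.        ] [597.25220741 -49.6472282   30.32787952] [669.40552958  87.71737016 135.22186379]
set_mark 0.61 [300.7, 246.6] [604.96288251 -78.18503987  77.        ] [594.84264049 -95.01854631  54.12507382] [612.68062282 -58.67824953  81.81860957]
set_pointer 0.92 [297.3, 245.0] [602.3368007 -76.8514393  77.       ] [595.32023317 -94.56916013  60.30399201] [612.31315541 -59.00494752  81.81860957]
slide_handle 0.97 [336.5, 115.4] [632.84715653  19.68925586  77.        ] [593.73070852 -50.47886734  29.53723289] [676.06264819  87.71737016 135.22186379]
```

View pics/w4.png

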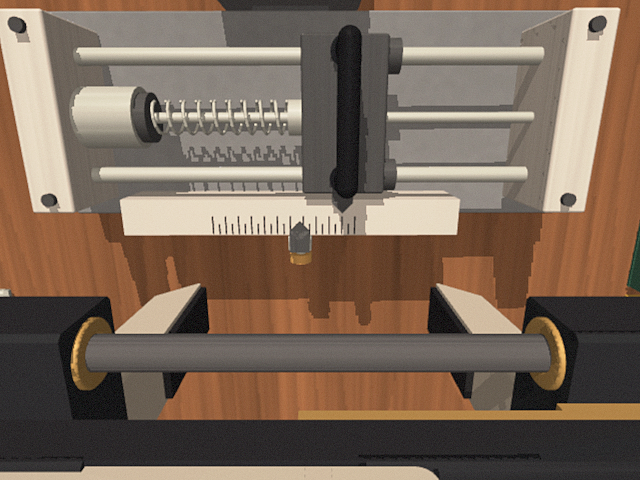

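The view shows the set pointer with its tip near (299,222) and the slide's pointer near (346,207). I'll enlarge that area.

```bash
python3 - <<'E'
import numpy as np,cv2
p=np.load('w4.npz'); c=p['img'][185:260,275:375]
c=cv2.convertScaleAbs(cv2.resize(c,None,fx=8,fy=8,interpolation=cv2.INTER_CUBIC),alpha=1.3,beta=20); cv2.imwrite('pics/c4.png',c)
E
```

```text
(no output)
```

View pics/c4.png

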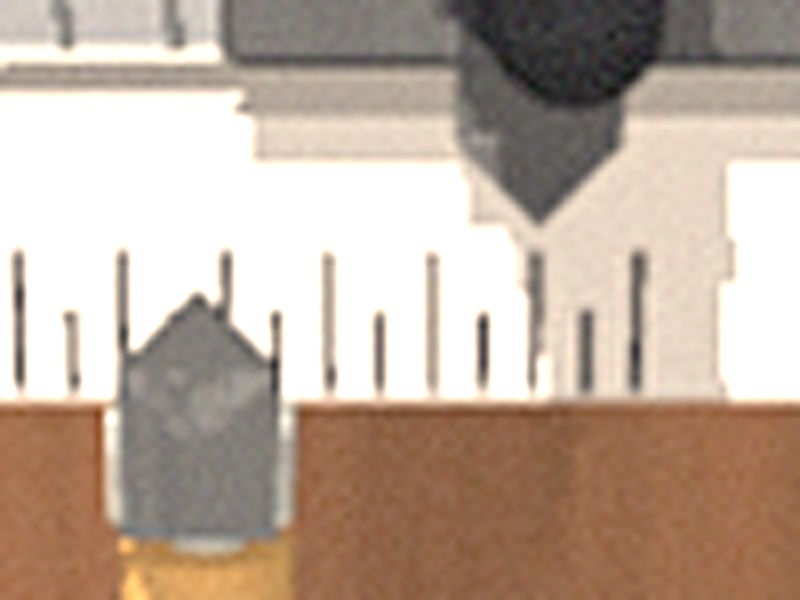

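```bash
python3 - <<'E'
from h import *
p=np.load('w4.npz')
f=lambda a,b:(275+(a+.5)/8-.5,185+(b+.5)/8-.5)
a=ray(p,*f(539,222),77);b=ray(p,*f(198,293),77)
a2,b2=ray(p,*f(18,390),73),ray(p,*f(636,390),73); e=(b2-a2)[:2]; print(a,b,'tick span (60)',np.linalg.norm(e),np.degrees(np.arctan2(e[1],e[0])))
u=e/np.linalg.norm(e); print('pull',(b-a)[:2]@u)
A=pts(p,np.ones((480,640),bool)); k=A[(A[:,2]>126)&(A[:,2]<140)&(abs(A[:,0]-637)<30)&(abs(A[:,1]-20)<80)]
print(len(k),k.mean(0),k.min(0),k.max(0),cv2.fitLine(k[:,:2].astype(np.float32),2,0,.01,.01).ravel())
go(637,18.5,106)
E
```

```text
[637.07501488 -51.18556724  77.        ] [604.36103873 -57.78435673  77.        ] tick span (60) 60.6217707643108 -0.6209340464210612
pull -32.64054311877543
3894 [637.1223911   20.82965367 131.5586494 ] [630.38405945 -31.02140053 126.01243483] [644.80693923  67.92416812 135.22186379] [1.0074282e-02 9.9994928e-01 6.3712238e+02 2.0829653e+01]
tcp [618.3 -59.7 228.5] yaw 89.25 -> tool shift mm [ 78.5  17.6 122.5]
```

Call:
apply_moves(motion="0.026 0.006 0 0; 0.026 0.006 0 0; 0.026 0.006 0 0; 0 0 0.03 0; 0 0 0.03 0; 0 0 0.03 0; 0 0 0 0; 0 0 0 0")

```text
time: 18.18
tool_pos: [638.2, 18.0, 139.8]
tcp_rot: [3.14, 0.0, 1.557]
contact_force: [1.0, -0.3, 0.8]
grip_width: 91.8
finger_force: 0.0
```

```bash
python3 - <<'E'
from h import *
go(637.1,18.5,106); print(bot.get_obs()['contact_force'])
E
```

```text
tcp [638.2  18.  139.8] yaw 89.21 -> tool shift mm [ 0.5 -1.1 33.8]
[ 0.97794258 -0.28405619  0.78588946]
```

Call:
apply_moves(motion="0 -0.0005 0.02 0; 0 0 0.0138 0; 0 0 0 0; 0 0 0 0")

```text
time: 18.68
tool_pos: [637.5, 18.0, 105.6]
tcp_rot: [3.14, 0.0, 1.557]
contact_force: [0.5, 0.3, 0.1]
grip_width: 91.6
finger_force: 0.0
```

Call:
apply_moves(motion="0 0 0 0; 0 0 0 0; 0 0 0 0; 0 0 0 0; 0 0 0 0; 0 0 0 0; 0 0 0 0; 0 0 0 0", fingers=-1)

```text
time: 19.68
tool_pos: [636.9, 18.0, 104.7]
tcp_rot: [-3.142, -0.0, 1.557]
contact_force: [-0.1, -0.1, 0.0]
grip_width: 16.4
finger_force: 0.0
```

Call:
apply_moves(motion="0 0 0 0; 0 0 0 0; 0 0 0 0; 0 0 0 0")

```text
time: 20.18
tool_pos: [637.1, 18.0, 104.7]
tcp_rot: [3.141, -0.0, 1.557]
contact_force: [1.1, 0.4, -1.8]
grip_width: 12.9
finger_force: 30.0
```

Gripped. I'll pull 32 mm toward -x.

Call:
apply_moves(motion="0 -0.002 0 0; 0 -0.005 0 0; 0 -0.007 0 0; 0 -0.007 0 0; 0 -0.005 0 0; 0 -0.003 0 0; 0 -0.002 0 0; 0 0 0 0")

```text
time: 21.18
tool_pos: [608.1, 18.3, 104.8]
tcp_rot: [3.136, 0.0, 1.556]
contact_force: [11.1, -0.4, -8.3]
grip_width: 13.2
finger_force: 30.0
```

Call:
apply_moves(motion="0 0 0 0; 0 0 0 0; 0 0 0 0; 0 0 0 0")

```text
time: 21.68
tool_pos: [608.2, 18.3, 104.8]
tcp_rot: [3.136, 0.0, 1.556]
contact_force: [9.9, -0.5, -6.8]
grip_width: 13.1
finger_force: 30.0
```

Call:
apply_moves(motion="0 -0.002 0 0; 0 -0.0016 0 0; 0 0 0 0; 0 0 0 0; 0 0 0 0; 0 0 0 0")

```text
time: 22.42
tool_pos: [604.8, 18.3, 104.8]
tcp_rot: [3.136, 0.0, 1.556]
contact_force: [10.4, 0.5, -7.2]
grip_width: 13.2
finger_force: 30.0
```

```bash
python3 - <<'E'
from h import *
go(604.8,18.4,104.7); 
tiles=[]
for n in('wrist','top','side'):
    p=shot(n); a=pix(p,[604.6,-54,77]); print(n,a); u,v=map(int,a); w=50 if n=='wrist' else 33
    u=min(max(u,w),640-w);v=min(max(v,w),480-w)
    tiles.append(cv2.resize(p['img'][v-w:v+w,u-w:u+w],(266,266),interpolation=cv2.INTER_CUBIC)); print(u-w,v-w,266/(2*w))
    if n=='wrist': cv2.imwrite('pics/w5.png',p['img'])
    for d in bot.cut_out(p,'set_mark')[:1]+bot.cut_out(p,'slide_pointer')[:1]: print(d['p'],d['point'])
cv2.imwrite('pics/t5.png',cv2.convertScaleAbs(np.vstack([np.hstack(tiles),cv2.resize(shot('wrist')['img'],(798,598))[-332:]]),alpha=1.3,beta=15))
E
```

```text
tcp [604.8  18.3 104.8] yaw 89.17 -> tool shift mm [ 0.1 -0.   0.1]
wrist (np.float64(317.9902137519505), np.float64(410.29111772795886))
267 360 2.66
0.77 [314.7, 239.8]
top (np.float64(330.72454028416416), np.float64(184.66357048476578))
297 151 4.03030303030303
0.55 [167.1, 210.1]
0.62 [325.0, 210.2]
side (np.float64(274.8288078736006), np.float64(227.96276106105412))
241 194 4.03030303030303
0.66 [266.2, 249.6]
```

View pics/t5.png

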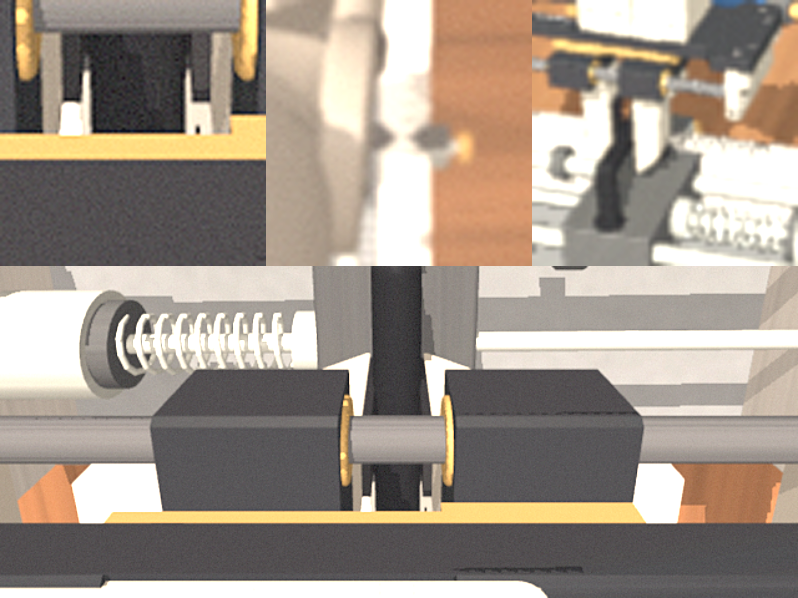

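The top-view tile shows both pointer tips facing each other at about the same row (tile y≈136). I'll check that numerically, along with the slide's displacement.

```bash
python3 - <<'E'
from h import *
ps=[shot('top') for _ in range(8)]; p=ps[0]
I=np.mean([q['img'].astype(float).mean(2) for q in ps],0); np.set_printoptions(linewidth=200)
print(I[176:194,320:346].round().astype(int))
for y in(-45,-51,-58,-65,-72): print(y,np.round(pix(p,[604.6,y,77]),2))
w=shot('wrist'); old=np.load('w4.npz')
for q in(old,w):
    A=pts(q,np.ones((480,640),bool)); 
    k=A[(abs(A[:,2]-83)<2.5)&(abs(A[:,0]-620)<55)&(A[:,1]>30)&(A[:,1]<70)]; print('slide top x',np.percentile(k[:,0],[.5,99.5]),len(k))
    k=A[(A[:,2]>120)&(A[:,2]<140)&(abs(A[:,0]-620)<45)&(A[:,1]>45)&(A[:,1]<80)]; print('bar',np.percentile(k[:,0],[1,50,99]),len(k))
E
```

```text
[[174 150 122 113 134 166 190 198 197 195 191 184 182 179 177 177 169 146 115 102 102 105 105 105 106 105]
 [171 147 120 113 135 166 191 197 197 195 191 186 185 182 181 181 178 156 119  99  99 100 101 102 103 104]
 [171 145 117 116 137 168 191 197 197 196 196 195 192 187 182 179 175 152 117  98  98  98  99 100 101 102]
 [171 143 118 116 138 168 191 199 197 197 194 190 187 184 181 180 169 143 111  97  97  98  99  97  98  98]
 [174 144 117 115 134 161 186 196 198 195 188 179 173 174 176 174 160 135 108  97  97  98  97  98  97  97]
 [174 142 115 108 120 140 169 189 197 196 192 184 179 177 174 162 145 123 104  95  96  96  96  98  99  97]
 [173 140 112  98  99 112 138 168 188 194 195 195 191 180 160 138 120 107  96  92  92  94  95  99 100 101]
 [169 137 107  96  91  95 109 135 162 182 192 190 183 164 133 108  97  93  91  90  91  91  94  98 105 110]
 [164 133 106  95  90  89  93 105 134 165 182 176 159 134 107  91  88  90  90  90  90  91  96 105 116 125]
 [154 129 104  94  89  89  88 100 129 165 184 178 157 127 101  89  89  90  90  89  89  94 107 122 133 142]
 [141 121 101  93  89  90  98 
[... 415 characters left out ...]
 141 169 199 223 236 239 238 238 236 225 211 209 201 168 139 133 133 130 122 115 118 126]
 [120 108 107 120 139 169 205 233 245 247 246 244 241 235 227 224 214 181 142 128 127 122 114 108 111 116]
 [119 109 108 118 139 168 205 235 247 248 245 238 233 229 227 225 217 183 141 121 121 115 109 106 107 109]
 [120 110 109 119 139 168 205 235 246 248 245 241 237 233 229 226 216 184 136 114 112 110 108 107 108 108]]
-45 [326.95 184.68]
-51 [329.46 184.67]
-58 [332.4  184.66]
-65 [335.34 184.65]
-72 [338.28 184.64]
slide top x [607.95792813 667.37041237] 3813
bar [630.98592942 637.4520814  644.28726405] 966
slide top x [575.87216348 635.21255539] 7937
bar [598.96306463 605.72015729 612.43062742] 2856
```

By displacement (32.0 mm against about 32.3) and by the top view (tips level within about 0.1 px), the pointers line up. Handing in.

```bash
python3 - <<'E'
from h import *
o=bot.get_obs(); print(o['time'],o['tool_pos'],np.abs(o['dq']).max(),o['finger_force']); print(bot.close_job())
E
```

```text
23.375 [604.85175952  18.33385813 104.76260465] 0.0017833831618939361 29.998811781406403
the job is handed in; nothing more can be done
None
```

I pushed the zero button to its stop with the stylus, stood the stylus back in its hole, and handed in at 23.4 s, holding the slide still with its pointer lined up with the set pointer to within about 0.4 mm.

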